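# Fit the flat-ended burr in the bench deburring spindle

### The arm

A 6-joint arm with a two-finger parallel gripper is mounted at the origin on the work surface. World frame = base frame: x ahead of the robot, y to its left, z up, the work surface at z = 0. Lengths are in m, angles in degrees, forces in N, time in s.
With the tool pointing down it reaches from about 0.35 to 0.775 m from the base axis. Payload 7.3 kg.
Tool frame: the origin (TCP) lies midway between the tips of the shut fingers; the grasp point (between the pads) lies 19 mm behind it (grasp_offset is the x of the grasp point in the tool frame, in m); x points along the fingers, y is the direction in which the jaws open and shut, and the axes are right-handed (so a half turn about x gives the same grasp; the last joint's range is limited). The gripper opens to 92 mm and grips with 3 to 60 N. Pads are 19 mm wide; open, the fingers measure 130 mm over their backs; the gripper's body (75 mm by 190 mm) begins 47 mm behind the grasp point.
Start: joints at [-85.084, 19.595, 87.324, -0, 73.075, -8.365], TCP at [0.121, -0.511, 0.227] pointing down, gripper open.
Joint ranges: [-145.02, 145.02], [-44.19, 115.74], [2.07, 154.8], [-57.11, 237.11], [16.16, 152.29], [-177.93, 177.93]. Speed limits (degrees/s): [147.25, 147.25, 180, 180, 180, 180].

### API

Orientations are given as [roll, pitch, yaw] about the fixed x, y, z axes, in that order (R = Rz(yaw) Ry(pitch) Rx(roll)).
In Python, from plant import * gives the robot as it stands.
- The arm moves only by the tool step_arm, never from a script. Its argument "rows" is a list of rows, each a list of 2 entries, a list of its own where there are three numbers: the shift along the tool's x, y, z in mm, then the turn, a rotation vector about the tool's x, y, z in degrees. A call has 1 to 10 rows; each row is the pose to reach, as a shift and turn from the pose commanded when the call began, along the tool's axes at that moment; what a row does not reach only later rows make up. A row lasts 1/12 s, in which the tool goes at most 41.7 mm and 7.16 degrees, less where a joint would pass 70% of its speed; a pose out of reach is approached as far as the arm can. A call with a gripper value outside its range is refused whole. "grip" is the gripper's target within -1 to 1 (shut at 1, half-way at 0, fully open at -1), set as the call begins (left out, the last holds). The fingers move at their own pace and stop on an object; the grip force is fixed at half the most. Time passes only in rows, so rows that repeat a pose let the fingers close. It gives the time, the measured TCP pose, the force and the opening at its end, in the units of the state.
- observe(): the state, without advancing time (a new reading comes with each control period).
- read_camera(name): name is "scene" or "side" or "wrist"; returns (picture, depth): 480x640x3 uint8, blue, green, red; 480x640 float32, m along the optical axis (not along the pixel's ray), 0 where there is no reading.
- get_calibration(name): a dict with "fx", "fy", "cx", "cy" (pixels), "T" (4x4, takes a point from camera to world coordinates); the wrist camera has in their place "T_tool_cam" (4x4, takes a point from camera to tool coordinates, whose origin is the TCP and whose axes are the tool frame's). Camera axes: x right, y down, z forward; pixel columns grow to the right and rows downward; lengths in m; the calibration is good to about 2 mm. The wrist camera is an equidistant fisheye: a pixel r from the principal point sees the ray r / f radians off the axis. A picture is of the moment at which its call begins: read the wrist's pose just before it. get_calibration takes no time and is no camera call.
- sign_off(): hands the job in, once; it reports no verdict.
The state is a dict: "time": time; "q": joint angles; "joint_velocities": joint speeds; "effort": joint torques, N m; "position": TCP position; "tool_rot": TCP orientation; "force": force on the tool from outside, world axes, zero at the start; "wrist_torque": the same for the moment, N m; "grip_width": opening from 0.0 (shut) to 1.0 (fully open).
Only numpy, scipy, OpenCV 4.12 (cv2) and the standard library are available. Lean on these libraries where they do the work, as an engineer would, in place of code of your own. Each camera call takes 0.05 s, during which the arm holds its last target. There are 200 camera calls.

### The job

In the wooden stand are three burrs; take the one with the plain cylindrical, flat-ended head and set its shank down into the collet of the bench spindle, fully home. Then let go of it and swing the lever of the collet nut clockwise (seen from above) up to its stop, so that the collet grips the burr upright.

Things in the scene. Friction and masses are not known exactly. Their poses are not given: they have to be found in the camera images.
- flat_burr_head (a point): Centre of the burr's head, a flat-topped steel cylinder 22 mm wide, 28 high; z up. Below it a 12 mm shank, 66 long: foot 80 mm below this point. It stands loose in a 15 mm hole, 30 deep, of a wooden block (220 x 60 x 40 mm); 36 mm of shank shows. The burrs with ball and cone heads, 75 mm apart, share its row, which runs along this point's x axis at the start: close the gripper along y.
- collet_mouth (a point): Centre of the collet's upper rim, on the axis of the fixed spindle (grey block 110 mm square, 70 high); z up. A lead-in cone, 34 mm wide, narrows over 14 mm to a bore about 16 mm wide while the nut is loose; bore floor 44 mm below this point. With the shank fully home the head's centre is 36 mm above this point. The loose burr may lean up to 8 degrees until gripped.
- nut (a joint): Turn of the hexagonal collet nut with its lever about the collet's axis, rad: 0 loose (starts at 0 to 0.15), growing clockwise seen from above, hard stop at 1.25. Three jaws close as it turns, touch the shank at about 0.95 and grip from 1.05 on. It stays where it is left; turning takes about 3 N at the grip, up to some 10 N as the jaws bite.
- lever_grip (a point): Point on the axis of the upright round black grip, 18 mm in diameter, at the end of the nut's lever: grip top 16 mm above this point, lever bar 30 mm below it. It is 90 mm from the collet's axis, 14 mm above the collet mouth, and travels on a level circle about that axis. The lever first points to the robot's left and swings away from the robot as it tightens.
Mind the look-alikes: they are no part of the job. There is more than one size of the part that bears collet_mouth; the job needs the larger.

How it is judged:
By the outcome, as a careful person would: the job done as asked, in the order asked, and still so for the second after the job is handed in, with the robot touching nothing.
It also fails if it takes over 58 s, if anything falls off the work surface, if the arm or the gripper's body presses on something with over 40 N, if the wrist force passes 120 N, or if a joint passes its speed limit or range.

## Working session

There is one attempt and no reset: what is moved stays moved. The work goes in short steps, Python scripts to look and compute and a tool call to move; the robot and the scene stay as the last step left them, time stands still between calls to the robot, and variables do not carry over. Pictures are saved under pics/ and viewed, about 8 in all and at most 12, crops included, and the job is handed in when it is done.

Besides the shell and the picture viewer there is one more tool, called after "Call:" as a command line: name --argument value ..., lists and objects as JSON in quotes. step_arm: Moves the arm, as the interface text tells. Its arguments: {"type":"object","properties":{"rows":{"type":"array"},"grip":{"type":"number"}},"required":["rows"]}

```bash
mkdir -p pics; ls; python3 - <<'E'
from plant import *
import cv2,numpy as np
o=observe();print(o)
a=[]
for n in ("scene","side"):
    p,d=read_camera(n);c=get_calibration(n);print(n,c)
    cv2.imwrite(f"pics/{n}0.png",p);np.save(f"pics/{n}0.npy",d)
p,d=read_camera("wrist");print(get_calibration("wrist"));cv2.imwrite("pics/wrist0.png",p)
E
```

```text
pics
{'time': 0.0, 'q': array([-8.50834852e+01,  1.96385139e+01,  8.73780449e+01, -8.22239678e-05,
        7.30758760e+01, -8.36358892e+00]), 'joint_velocities': array([ 0.07437362, -0.00797089,  0.02793096, -0.04099998, -0.0748776 ,
       -0.04592786]), 'effort': array([ 2.26890629e-04, -4.31245458e+01, -2.44221246e+01,  7.17328792e-02,
        5.61536278e-02, -1.47490937e-04]), 'position': array([ 0.12059769, -0.5105287 ,  0.2260212 ]), 'tool_rot': array([-98.31485362,  89.90756518,  94.96527414]), 'force': array([-0.0220591 ,  0.54820524,  0.0649605 ]), 'wrist_torque': array([ 0.04438876,  0.01132977, -0.03082385]), 'grip_width': 0.99997381280601}
scene {'fx': 481.94414468422923, 'fy': 481.94414468422923, 'cx': 319.64705844847344, 'cy': 237.8150659791416, 'T': array([[ 0.24250091,  0.48950166, -0.83760458,  1.22694227],
       [ 0.9699856 , -0.10638547,  0.21865512, -0.20628332],
       [ 0.01792309, -0.86548845, -0.50060813,  0.5681298 ],
       [ 0.        ,  0.        ,  0.        ,  1.        ]])}
side {'fx': 518.8925855757301, 'fy': 518.8925855757301, 'cx': 313.70734228414443, 'cy': 233.52241025036554, 'T': array([[-0.98801191, -0.10558428,  0.11262517,  0.39323138],
       [-0.15432783,  0.65697832, -0.73794472,  0.74429384],
       [ 0.00392307, -0.74647937, -0.66539699,  0.74932775],
       [ 0.        ,  0.        ,  0.        ,  1.        ]])}
{'fx': 371.64829954431775, 'fy': 371.64829954431775, 'cx': 321.50670542004104, 'cy': 241.68261472271806, 'T_tool_cam': array([[ 9.29428625e-04, -3.01372245e-01,  9.53506112e-01,
        -1.58236543e-01],
       [ 9.99998996e-01, -7.40150020e-04, -1.20868482e-03,
        -4.11830466e-04],
       [ 1.07000163e-03,  9.53506278e-01,  3.01371254e-01,
        -8.29103407e-02],
       [ 0.00000000e+00,  0.00000000e+00,  0.00000000e+00,
         1.00000000e+00]])}
```

View pics/scene0.png

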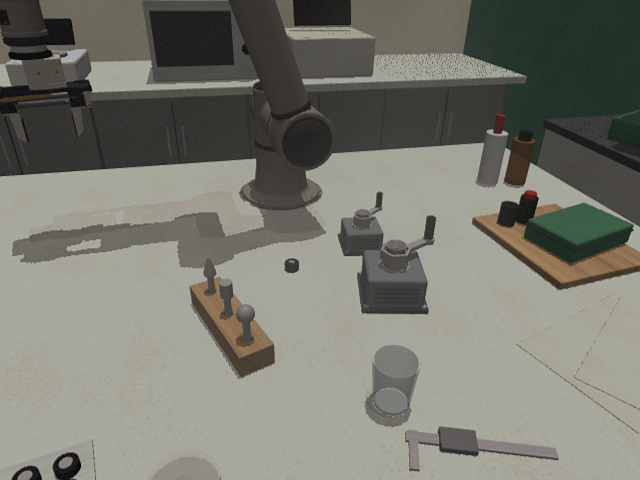

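View pics/side0.png

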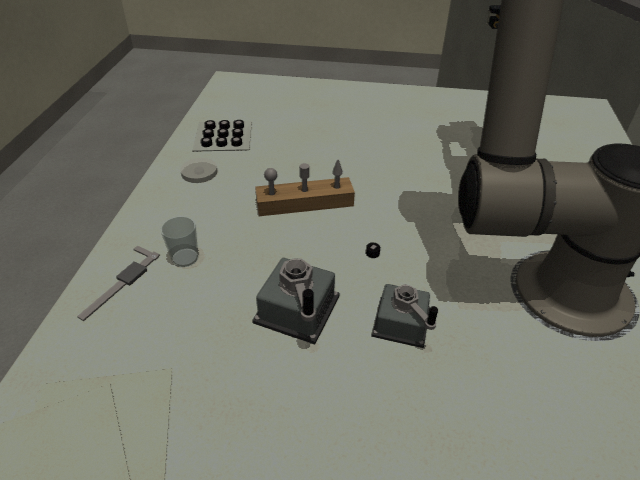

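The scene view shows the flat burr in the middle of the stand at about (227,289), the large spindle nut at (396,250) and its lever grip at (430,228). In the side view these are at (304,171), (297,268) and (308,302). I'll zoom in on both to get exact pixels.

```bash
python3 - <<'E'
import cv2,numpy as np
s=cv2.imread("pics/scene0.png");d=cv2.imread("pics/side0.png")
z=lambda im,x,y,w,h:cv2.convertScaleAbs(cv2.resize(im[y:y+h,x:x+w],(400,300),interpolation=cv2.INTER_CUBIC),alpha=1.5,beta=15)
cv2.imwrite("pics/crops.png",np.vstack([np.hstack([z(s,185,250,100,75),z(s,360,210,100,75)]),np.hstack([z(d,255,140,100,75),z(d,250,250,100,75)])]))
E
```

```text
(no output)
```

View pics/crops.png

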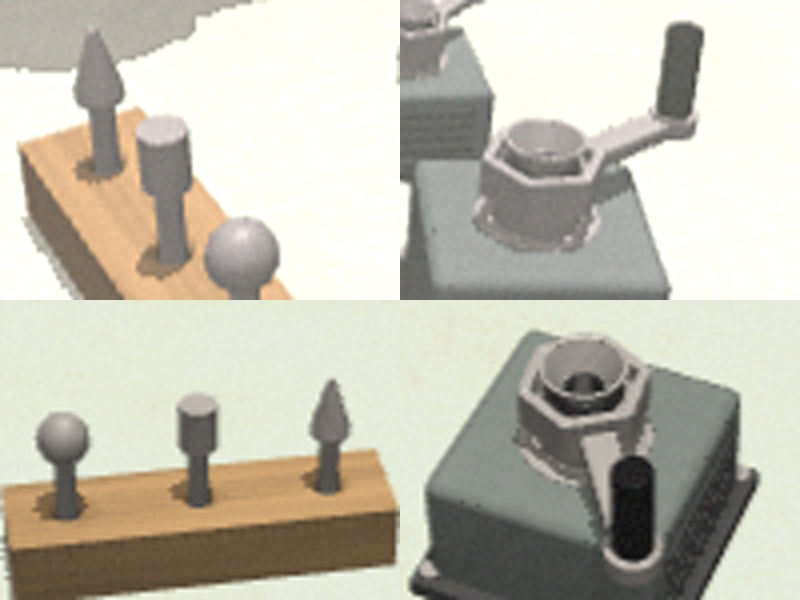

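```bash
cat >h.py <<'E'
import numpy as np
from plant import *
def ray(n,u,v):
    c=get_calibration(n);T=c["T"];return T[:3,3],T[:3,:3]@np.array([(u-c["cx"])/c["fx"],(v-c["cy"])/c["fy"],1])
def onz(n,u,v,z):
    o,d=ray(n,u,v);return o+d*(z-o[2])/d[2]
def tri(p):
    A=np.zeros((3,3));b=np.zeros(3)
    for n,(u,v) in p.items():
        o,d=ray(n,u,v);d=d/np.linalg.norm(d);P=np.eye(3)-np.outer(d,d);A+=P;b+=P@o
    x=np.linalg.solve(A,b)
    return x,[np.linalg.norm((np.eye(3)-np.outer(d,d)/(d@d))@(x-o)) for o,d in (ray(n,*q) for n,q in p.items())]
E
python3 - <<'E'
from h import *
np.set_printoptions(precision=4,suppress=True)
for k,p,z in [("head",{"scene":(225.75,289),"side":(304.25,171)},.09),("ball",{"scene":(245.3,313.7),"side":(270.8,174.7)},.09),("mouth",{"scene":(396.75,244.75),"side":(296.75,266.75)},None),("grip",{"scene":(430.6,224.5),"side":(308.1,299.25)},None),
 ("boreside",{"side":(296,271)},.08)]:
    x,e=tri(p);print(k,x,e)
    for n,q in p.items():
        print("   onz",onz(n,*q,z or x[2]))
E
```

```text
head [ 0.5576 -0.1912  0.0886] [np.float64(0.0004982817218799776), np.float64(0.000498281721879974)]
   onz [ 0.5588 -0.1915  0.09  ]
   onz [ 0.5575 -0.1886  0.09  ]
ball [ 0.628  -0.1668  0.0876] [np.float64(0.0003757349103750586), np.float64(0.0003757349103751745)]
   onz [ 0.6305 -0.1672  0.09  ]
   onz [ 0.6273 -0.163   0.09  ]
mouth [0.5171 0.127  0.1112] [np.float64(0.0005801892932812873), np.float64(0.0005801892932812727)]
   onz [0.5179 0.1271 0.1112]
   onz [0.5168 0.1263 0.1112]
grip [0.4834 0.2094 0.1265] [np.float64(0.0002465012779402283), np.float64(0.00024650127794013054)]
   onz [0.4838 0.2094 0.1265]
   onz [0.4833 0.2091 0.1265]
boreside [0.3907 0.7567 0.7624] [np.float64(8.0111679724261e-17)]
   onz [0.5223 0.1068 0.08  ]
```

```bash
cat >>h.py <<'E'
from scipy.spatial.transform import Rotation as Ro
np.set_printoptions(precision=4,suppress=True)
def pose():
    o=observe();return np.array(o["position"]),Ro.from_euler("xyz",o["tool_rot"],degrees=True).as_matrix(),o
def down(a):  # tool pointing down, jaw (y) axis at world angle a deg
    a=np.radians(a);x=np.array([0,0,-1.]);y=np.array([np.cos(a),np.sin(a),0]);return np.c_[x,y,np.cross(x,y)]
def go(p,a):  # target TCP in world, jaw angle -> shift mm, rotvec deg
    P,R,o=pose();print("shift",(R.T@(np.array(p)-P)*1e3).round(1),"rot",Ro.from_matrix(R.T@down(a)).as_rotvec(degrees=True).round(1))
E
python3 - <<'E'
from h import *
P,R,o=pose();print(R)
for a in(109,-71): go([.558,-.190,.227],a)
E
```

```text
[[-0.0001  0.2297 -0.9733]
 [ 0.0011 -0.9733 -0.2297]
 [-1.     -0.0011 -0.0002]]
shift [  -0.5 -211.6 -499.4] rot [174.3   0.1   0. ]
shift [  -0.5 -211.6 -499.4] rot [-5.7 -0.   0.1]
```

Call:
step_arm --rows '[[[0,-21,-50],[-1,0,0]],[[0,-53,-125],[-3,0,0]],[[0,-70,-165],[-4,0,0]],[[0,-87,-205],[-5,0,0]],[[0,-104,-245],[-5.7,0,0]],[[0,-121,-285],[-5.7,0,0]],[[0,-138,-325],[-5.7,0,0]],[[0,-155,-365],[-5.7,0,0]],[[0,-172,-405],[-5.7,0,0]],[[0,-189,-445],[-5.7,0,0]]]' --grip -1

```text
time: 0.98
position: [0.4578, -0.2627, 0.2266]
tool_rot: [-21.8, 90.0, 177.2]
force: [0.5, -0.6, 0.4]
grip_width: 0.999
```

Call:
step_arm --rows '[[[0,-12,-27],[0,0,0]],[[0,-22,-54],[0,0,0]],[[0,-22,-54],[0,0,0]],[[0,-22,-54],[0,0,0]]]'

```text
time: 1.32
position: [0.5009, -0.2248, 0.2261]
tool_rot: [-36.1, 89.9, 163.1]
force: [-0.5, 0.4, 0.1]
grip_width: 1.0
```

```bash
python3 - <<'E'
from h import *
import cv2
P,R,o=pose();print(P,R,o["time"])
p,d=read_camera("wrist");cv2.imwrite("pics/wrist1.png",p)
c=get_calibration("wrist");T=c["T_tool_cam"]
def wpix(X):  # world->wrist pixel
    t=R.T@(X-P);k=T[:3,:3].T@(t-T[:3,3]);r=np.hypot(k[0],k[1]);th=np.arctan2(r,k[2]);return c["cx"]+c["fx"]*th*k[0]/r,c["cy"]+c["fy"]*th*k[1]/r
print(wpix(np.array([.558,-.190,.104])),wpix(np.array([.628,-.166,.104])))
go([.558,-.190,.160],-71);go([.558,-.190,.073],-71)
E
```

```text
[ 0.5009 -0.2248  0.2261] [[-0.001   0.3281 -0.9447]
 [ 0.0003 -0.9447 -0.3281]
 [-1.     -0.0006  0.0008]] 1.3167
(np.float64(303.4826755417447), np.float64(151.22401403538308)) (np.float64(303.4959899744697), np.float64(54.198207573293445))
shift [ 66.2 -14.8 -66.4] rot [0.1 0.1 0. ]
shift [153.2 -14.8 -66.5] rot [0.1 0.1 0. ]
```

View pics/wrist1.png

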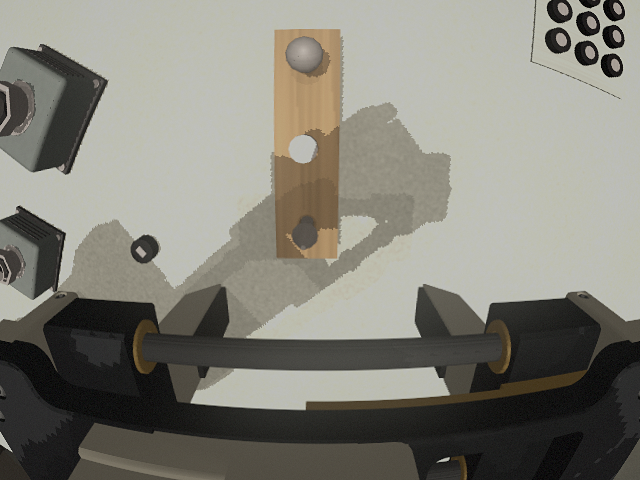

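The wrist view shows the flat head's top at about (303,149). I predicted (303.5,151), so the measurement is good to about 1.5 mm. Next I descend.

Call:
step_arm --rows '[[[0,-4,-17],[0,0,0]],[[0,-8,-34],[0,0,0]],[[15,-12,-51],[0,0,0]],[[35,-15,-67.5],[0,0,0]],[[55,-15,-67.5],[0,0,0]],[[75,-15,-67.5],[0,0,0]],[[95,-15,-67.5],[0,0,0]],[[115,-15,-67.5],[0,0,0]],[[135,-15,-67.5],[0,0,0]],[[151,-15,-67.5],[0,0,0]]]'

```text
time: 2.2
position: [0.5578, -0.1911, 0.0743]
tool_rot: [-31.8, 89.9, 167.0]
force: [0.6, 0.1, 0.1]
grip_width: 0.999
```

Call:
step_arm --rows '[[[0,0,0],[0,0,0]],[[0,0,0],[0,0,0]],[[0,0,0],[0,0,0]],[[0,0,0],[0,0,0]],[[0,0,0],[0,0,0]],[[0,0,0],[0,0,0]],[[0,0,0],[0,0,0]],[[0,0,0],[0,0,0]],[[0,0,0],[0,0,0]],[[0,0,0],[0,0,0]]]' --grip 1

```text
time: 3.03
position: [0.5594, -0.1898, 0.0757]
tool_rot: [85.3, 90.0, -75.8]
force: [0.2, 0.4, 0.3]
grip_width: 0.328
```

```bash
python3 - <<'E'
from h import *
import cv2
P,R,o=pose();print(P,R,o["time"],o["grip_width"]*92,o["force"])
a,_=read_camera("scene");b,_=read_camera("side")
z=lambda im,x,y:cv2.convertScaleAbs(cv2.resize(im[y:y+150,x:x+200],(400,300),interpolation=cv2.INTER_CUBIC),alpha=1.5,beta=15)
cv2.imwrite("pics/grasp.png",np.hstack([z(a,130,210),z(b,210,100)]))
E
```

```text
[ 0.5594 -0.1898  0.0757] [[ 0.      0.3254 -0.9456]
 [-0.0001 -0.9456 -0.3254]
 [-1.      0.0001  0.    ]] 3.0333 30.160738761984035 [0.1906 0.4201 0.3275]
```

View pics/grasp.png

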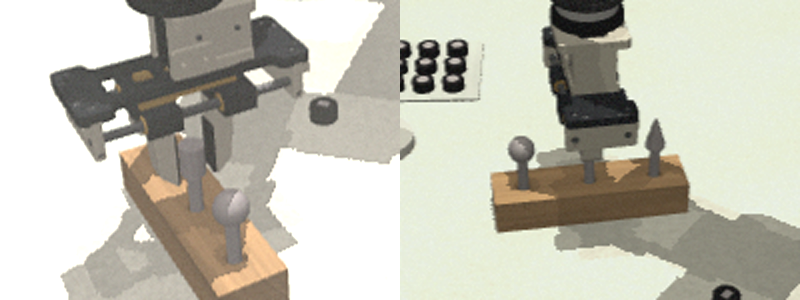

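The crops show the fingers still closing around the flat head (30 mm open), well centred. I'll finish the grip.

Call:
step_arm --rows '[[[2,0,0],[0,0,0]],[[2,0,0],[0,0,0]],[[2,0,0],[0,0,0]],[[2,0,0],[0,0,0]],[[2,0,0],[0,0,0]],[[2,0,0],[0,0,0]]]' --grip 1

```text
time: 3.63
position: [0.56, -0.1899, 0.0755]
tool_rot: [139.8, 89.9, -21.2]
force: [-1.8, 1.8, 11.4]
grip_width: 0.238
```

Call:
step_arm --rows '[[[-8,0,0],[0,0,0]],[[-18,0,0],[0,0,0]],[[-33,0,0],[0,0,0]],[[-50,0,0],[0,0,0]],[[-70,0,0],[0,0,0]],[[-90,0,0],[0,0,0]],[[-110,0,0],[0,0,0]],[[-125,0,0],[0,0,0]],[[-135,0,0],[0,0,0]],[[-140,0,0],[0,0,0]]]'

```text
time: 4.47
position: [0.5598, -0.1901, 0.2156]
tool_rot: [133.0, 89.9, -28.0]
force: [0.2, -0.1, -1.5]
grip_width: 0.23
```

```bash
python3 - <<'E'
from h import *
P,R,o=pose();print(P,o["time"],o["grip_width"]*92,o["force"],o["q"])
go([.5175,.127,.2155],-71)
go([.5175,.127,.2155],-20)
E
```

```text
[ 0.5598 -0.1901  0.2156] 4.4667 21.162738565571352 [ 0.2448 -0.1104 -1.5448] [-26.1783  26.981   77.5672  -0.0047  75.3084  44.8438]
shift [  -0.4 -313.6  -63.1] rot [-0.  -0.1 -0.1]
shift [  -0.4 -313.6  -63.1] rot [-51.   -0.   -0.1]
```

Call:
step_arm --rows '[[[0,-20,-4],[-3,0,0]],[[0,-50,-10],[-8,0,0]],[[0,-85,-17],[-14,0,0]],[[0,-120,-24],[-20,0,0]],[[0,-155,-31],[-26,0,0]],[[0,-190,-38],[-32,0,0]],[[0,-225,-45],[-38,0,0]],[[0,-260,-52],[-44,0,0]],[[0,-290,-58.5],[-49,0,0]],[[0,-308,-62],[-51,0,0]]]'

```text
time: 5.3
position: [0.5165, 0.1246, 0.2131]
tool_rot: [-90.6, 89.9, 159.8]
force: [-0.2, 0.2, -0.7]
grip_width: 0.231
```

Call:
step_arm --rows '[[[0,0,0],[0,0,0]],[[0,0,0],[0,0,0]],[[0,0,0],[0,0,0]]]'

```text
time: 5.55
position: [0.5177, 0.121, 0.2133]
tool_rot: [-30.5, 89.9, -140.6]
force: [0.3, 0.3, -1.2]
grip_width: 0.232
```

```bash
python3 - <<'E'
from h import *
import cv2
P,R,o=pose();print(P,R[:,1],o["time"],o["grip_width"]*92,o["force"])
a,_=read_camera("scene");b,_=read_camera("side")
z=lambda im,x,y:cv2.convertScaleAbs(cv2.resize(im[y:y+150,x:x+100],(400,600),interpolation=cv2.INTER_CUBIC),alpha=1.5,beta=15)
cv2.imwrite("pics/hover.png",np.hstack([z(a,345,150),z(b,245,160)]))
go([.5175,.127,.2155],-20)
E
```

```text
[0.5177 0.121  0.2133] [ 0.9393 -0.343  -0.0005] 5.55 21.362404747864396 [ 0.2918  0.2652 -1.1605]
shift [-2.1 -2.6 -6. ] rot [-0.1  0.   0. ]
```

View pics/hover.png

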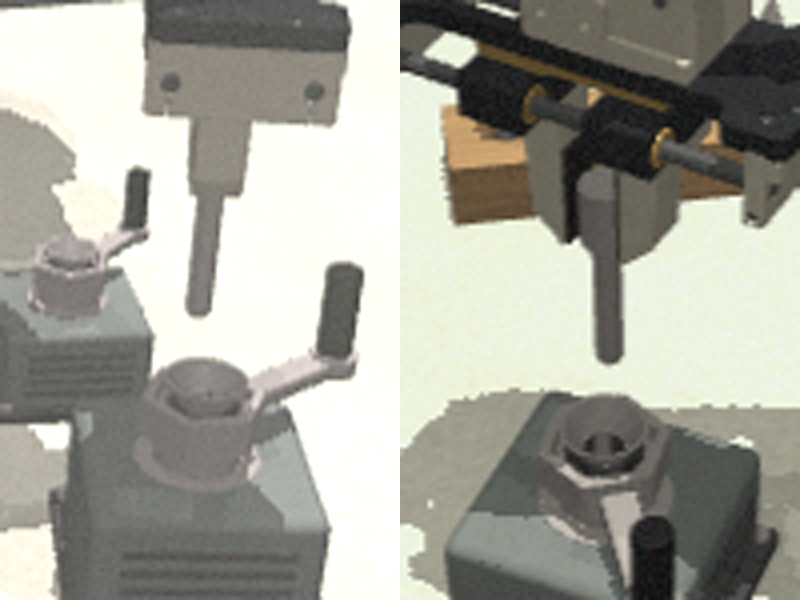

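Over the large collet. The foot is at scene (394.9,227.5) and side (297.2,249.2). I'll compare it with the mouth, remeasured at scene (396.7,244.6) and side (296.6,267.5).

```bash
python3 - <<'E'
from h import *
f=tri({"scene":(394.9,227.2),"side":(297.25,249)});m=tri({"scene":(396.75,244.6),"side":(296.5,267)})
P,R,o=pose();print(P,f,m)
print("shift tool", R.T@(m[0]-f[0])*1e3)
E
```

```text
[0.5179 0.1205 0.2134] (array([0.5162, 0.1205, 0.1482]), [np.float64(0.00018794776671759699), np.float64(0.00018794776671764987)]) (array([0.5172, 0.1272, 0.1113]), [np.float64(0.000185224377847612), np.float64(0.0001852243778477017)])
shift tool [36.8723 -1.3783 -6.7129]
```

Call:
step_arm --rows '[[[0,-1.5,-6.5],[0,0,0]],[[0,-1.5,-6.5],[0,0,0]],[[8,-1.5,-6.5],[0,0,0]],[[16,-1.5,-6.5],[0,0,0]],[[24,-1.5,-6.5],[0,0,0]],[[31,-1.5,-6.5],[0,0,0]],[[37,-1.5,-6.5],[0,0,0]],[[43,-1.5,-6.5],[0,0,0]],[[48,-1.5,-6.5],[0,0,0]],[[53,-1.5,-6.5],[0,0,0]]]'

```text
time: 6.48
position: [0.5186, 0.1282, 0.1601]
tool_rot: [-10.7, 90.0, -120.7]
force: [-0.1, -0.1, -0.6]
grip_width: 0.229
```

Call:
step_arm --rows '[[[3,0,0],[0,0,0]],[[6,0,0],[0,0,0]],[[9,0,0],[0,0,0]],[[12,0,0],[0,0,0]],[[12,0,0],[0,0,0]]]'

```text
time: 6.9
position: [0.5184, 0.1281, 0.1482]
tool_rot: [-56.4, 90.0, -166.4]
force: [0.3, 0.1, -1.7]
grip_width: 0.232
```

Call:
step_arm --rows '[[[3,0,0],[0,0,0]],[[6,0,0],[0,0,0]],[[9,0,0],[0,0,0]],[[11,0,0],[0,0,0]],[[12.5,0,0],[0,0,0]],[[14,0,0],[0,0,0]],[[14,0,0],[0,0,0]]]'

```text
time: 7.48
position: [0.5188, 0.1283, 0.1356]
tool_rot: [119.1, 89.9, 9.1]
force: [-3.0, -0.1, 6.5]
grip_width: 0.231
```

Call:
step_arm --rows '[[[1,0,0],[0,0,0]],[[2,0,0],[0,0,0]],[[2,0,0],[0,0,0]]]'

```text
time: 7.73
position: [0.5194, 0.1285, 0.1354]
tool_rot: [119.2, 89.8, 9.1]
force: [-4.1, 0.2, 17.0]
grip_width: 0.236
```

```bash
python3 - <<'E'
from h import *
import cv2
P,R,o=pose();print(P,R[:,1],o["time"],o["grip_width"]*92,o["force"],o["wrist_torque"])
a,_=read_camera("scene");b,_=read_camera("side")
z=lambda im,x,y:cv2.convertScaleAbs(cv2.resize(im[y:y+150,x:x+100],(400,600),interpolation=cv2.INTER_CUBIC),alpha=1.5,beta=15)
cv2.imwrite("pics/home.png",np.hstack([z(a,345,150),z(b,245,160)]))
E
```

```text
[0.5194 0.1285 0.1354] [ 0.9396 -0.3422  0.003 ] 7.7333 21.72092127289575 [-4.1098  0.1537 17.0098] [-0.0076  0.97   -0.0247]
```

View pics/home.png

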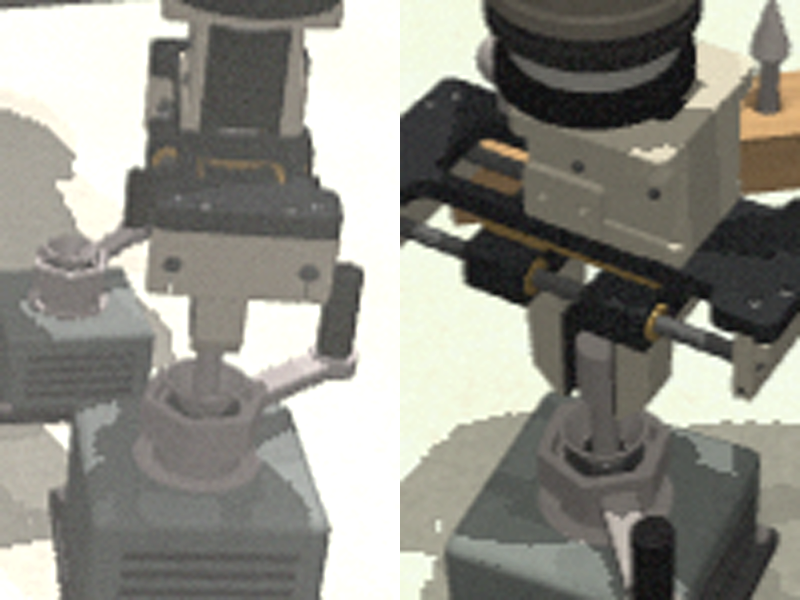

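Hard contact at TCP z 0.1354, about 41 of the nominal 44 mm deep, which is within calibration error of the floor. I'll ease the pressure, release so it can settle, retreat and check the head height.

Call:
step_arm --rows '[[[-2.5,0,0],[0,0,0]],[[-2.5,0,0],[0,0,0]],[[-2.5,0,0],[0,0,0]]]'

```text
time: 8.08
position: [0.5189, 0.1282, 0.1355]
tool_rot: [112.7, 89.9, 2.7]
force: [-0.4, -0.5, 3.9]
grip_width: 0.229
```

Call:
step_arm --rows '[[[0,0,0],[0,0,0]],[[0,0,0],[0,0,0]],[[0,0,0],[0,0,0]],[[0,0,0],[0,0,0]],[[0,0,0],[0,0,0]],[[0,0,0],[0,0,0]]]' --grip 0

```text
time: 8.58
position: [0.5185, 0.1282, 0.135]
tool_rot: [-46.3, 90.0, -156.3]
force: [0.2, -0.1, -0.5]
grip_width: 0.497
```

Call:
step_arm --rows '[[[-10,0,0],[0,0,0]],[[-25,0,0],[0,0,0]],[[-40,0,0],[0,0,0]],[[-60,0,0],[0,0,0]],[[-80,0,0],[0,0,0]],[[-100,0,30],[0,0,0]],[[-110,0,60],[0,0,0]],[[-110,0,90],[0,0,0]],[[-110,0,120],[0,0,0]],[[-110,0,120],[0,0,0]]]'

```text
time: 9.42
position: [0.4762, 0.0118, 0.2464]
tool_rot: [35.7, 89.9, -74.4]
force: [-0.7, -0.3, -0.8]
grip_width: 0.501
```

```bash
python3 - <<'E'
from h import *
import cv2
P,R,o=pose();print(P,o["time"],o["grip_width"]*92,o["force"])
a,da=read_camera("scene");b,db=read_camera("side")
z=lambda im,x,y:cv2.convertScaleAbs(cv2.resize(im[y:y+150,x:x+100],(400,600),interpolation=cv2.INTER_CUBIC),alpha=1.5,beta=15)
cv2.imwrite("pics/rel.png",np.hstack([z(a,345,150),z(b,245,160)]))
E
```

```text
[0.4762 0.0118 0.2464] 9.4167 46.08717307668832 [-0.7006 -0.2506 -0.8108]
```

View pics/rel.png

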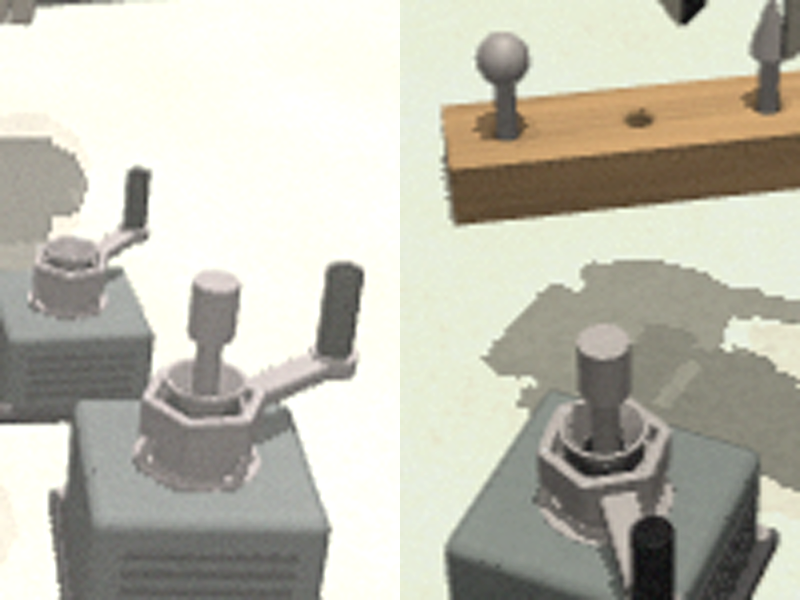

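The burr stands in the collet, slightly leaning. Its top centre is at scene (399,220.8) and side (296,245.3), and the lever grip top at scene (431,217) and side (308,291.5).

```bash
python3 - <<'E'
from h import *
print(tri({"scene":(399,220.75),"side":(296,245.25)}))
g=tri({"scene":(430.6,224.5),"side":(308,299)});print(g, tri({"scene":(431.4,217.2),"side":(308.2,292)}))
m=np.array([.5178,.1272]);v=g[0][:2]-m;a=np.degrees(np.arctan2(v[1],v[0]));print(a,np.linalg.norm(v))
p=m+.09*np.array([np.cos(np.radians(a)),np.sin(np.radians(a))]);print(p)
go([*p,.2464],a-90);go([*p,.114],a-90)
E
```

```text
(array([0.5173, 0.1263, 0.1616]), [np.float64(0.0001732387115315414), np.float64(0.0001732387115316254)])
(array([0.4837, 0.2092, 0.1268]), [np.float64(0.00032610893013024553), np.float64(0.0003261089301302823)]) (array([0.4834, 0.2087, 0.1427]), [np.float64(0.0003528713196329227), np.float64(0.00035287131963298657)])
112.58415755891532 0.08878418205554257
[0.4832 0.2103]
shift [  -0.3  -62.  -185.6] rot [-42.7   0.   -0.1]
shift [ 132.1  -62.2 -185.6] rot [-42.7   0.   -0.1]
```

The head top is 50.3 mm above the mouth (nominal 50), so the burr is fully home. Next is the lever.

Call:
step_arm --rows '[[[0,-7,-20],[-5,0,0]],[[0,-17,-52],[-12,0,0]],[[0,-28,-84],[-18,0,0]],[[0,-39,-116],[-24,0,0]],[[0,-50,-148],[-30,0,0]],[[0,-57,-172],[-36,0,0]],[[0,-62,-185.5],[-42,0,0]],[[0,-62,-185.5],[-42.5,0,0]],[[30,-62,-185.5],[-42.5,0,0]],[[50,-62,-185.5],[-42.5,0,0]]]'

```text
time: 10.35
position: [0.4827, 0.2117, 0.1945]
tool_rot: [70.1, 89.9, 2.5]
force: [0.1, -0.1, -0.7]
grip_width: 0.499
```

```bash
python3 - <<'E'
from h import *
P,R,o=pose();print(P,R[:,1],o["time"],o["force"])
go([.4833,.2098,.112],22.5)
E
```

```text
[0.4827 0.2117 0.1945] [0.9242 0.382  0.001 ] 10.35 [ 0.0797 -0.139  -0.6579]
shift [82.5 -0.2  2. ] rot [-0.   0.  -0.1]
```

Call:
step_arm --rows '[[[12,0,2],[0,0,0]],[[27,0,2],[0,0,0]],[[42,0,2],[0,0,0]],[[57,0,2],[0,0,0]],[[70,0,2],[0,0,0]],[[78,0,2],[0,0,0]],[[82,0,2],[0,0,0]],[[82,0,2],[0,0,0]]]'

```text
time: 11.02
position: [0.4833, 0.209, 0.1126]
tool_rot: [-91.5, 89.9, -159.0]
force: [-0.1, 0.5, 1.0]
grip_width: 0.505
```

Call:
step_arm --rows '[[[0,0,0],[0,0,0]],[[0,0,0],[0,0,0]],[[0,0,0],[0,0,0]],[[0,0,0],[0,0,0]],[[0,0,0],[0,0,0]],[[0,0,0],[0,0,0]],[[0,0,0],[0,0,0]],[[0,0,0],[0,0,0]]]' --grip 1

```text
time: 11.68
position: [0.4839, 0.2093, 0.1136]
tool_rot: [83.5, 89.9, 16.0]
force: [0.8, 1.0, 4.1]
grip_width: 0.188
```

```bash
cat >>h.py <<'E'
M=np.array([.5175,.1270])
def arc(th0,steps):
    P,R,o=pose();v=P[:2]-M;print("ang",np.degrees(np.arctan2(v[1],v[0])),"r",np.linalg.norm(v),"z",P[2],"jaw",np.degrees(np.arctan2(R[1,1],R[0,1])),"t",o["time"],"w",o["grip_width"]*92,"F",o["force"])
    for s in steps:  # s: turn from th0, deg clockwise; relative to pose p0 at th0 on r=90 circle, tool axes
        a0,a=np.radians(th0),np.radians(th0-s);d=.09*np.array([np.cos(a)-np.cos(a0),np.sin(a)-np.sin(a0),0])*1e3
        print(s,(down(th0-90).T@d).round(1))
E
python3 -c "
from h import *
arc(112.5,range(5,51,5))"
```

```text
ang 112.20216359252929 r 0.08887799278791428 z 0.11361911945503189 jaw 22.482655220018955 t 11.6833 w 17.286668067813213 F [0.7505 0.9559 4.1056]
5 [0.  7.8 0.3]
10 [ 0.  15.6  1.4]
15 [ 0.  23.3  3.1]
20 [ 0.  30.8  5.4]
25 [ 0.  38.   8.4]
30 [ 0.  45.  12.1]
35 [ 0.  51.6 16.3]
40 [ 0.  57.9 21.1]
45 [ 0.  63.6 26.4]
50 [ 0.  68.9 32.1]
```

Call:
step_arm --rows '[[[0,3.9,0.1],[2.5,0,0]],[[0,7.8,0.3],[5,0,0]],[[0,11.7,0.8],[7.5,0,0]],[[0,15.6,1.4],[10,0,0]],[[0,19.5,2.2],[12.5,0,0]],[[0,23.3,3.1],[15,0,0]],[[0,27.1,4.2],[17.5,0,0]],[[0,30.8,5.4],[20,0,0]]]'

```text
time: 12.35
position: [0.5139, 0.2165, 0.1136]
tool_rot: [-163.5, 90.0, 108.9]
force: [-2.6, 1.5, 5.1]
grip_width: 0.191
```

```bash
python3 -c "
from h import *
arc(92.5,[])"
```

```text
ang 92.28545420406903 r 0.08952187488183376 z 0.11360839521798388 jaw 2.3682683747798885 t 12.35 w 17.57308547906873 F [-2.6498  1.4849  5.0892]
```

Following the arc cleanly with low forces, so I'll continue.

Call:
step_arm --rows '[[[0,3.9,0.1],[2.5,0,0]],[[0,7.8,0.3],[5,0,0]],[[0,11.7,0.8],[7.5,0,0]],[[0,15.6,1.4],[10,0,0]],[[0,19.5,2.2],[12.5,0,0]],[[0,23.3,3.1],[15,0,0]],[[0,27.1,4.2],[17.5,0,0]],[[0,30.8,5.4],[20,0,0]],[[0,34.4,6.9],[22.5,0,0]],[[0,38,8.4],[25,0,0]]]'

```text
time: 13.18
position: [0.5525, 0.2103, 0.1137]
tool_rot: [-174.5, 89.9, 72.9]
force: [-1.4, 4.4, 4.3]
grip_width: 0.183
```

```bash
python3 -c "
from h import *
arc(67.5,[])"
```

```text
ang 67.20091896454481 r 0.09033754367646114 z 0.11365614745273342 jaw -22.628699346187524 t 13.1833 w 16.874616845750598 F [-1.3661  4.4465  4.2981]
```

Call:
step_arm --rows '[[[0,3.9,0.1],[2.5,0,0]],[[0,7.8,0.3],[5,0,0]],[[0,11.7,0.8],[7.5,0,0]],[[0,15.6,1.4],[10,0,0]],[[0,19.5,2.2],[12.5,0,0]],[[0,23.3,3.1],[15,0,0]]]'

```text
time: 13.68
position: [0.573, 0.1988, 0.1137]
tool_rot: [-163.2, 89.9, 69.2]
force: [-0.8, 6.0, 3.3]
grip_width: 0.193
```

Call:
step_arm --rows '[[[0,2.4,0],[1.5,0,0]],[[0,4.7,0.1],[3,0,0]],[[0,7,0.3],[4.5,0,0]],[[0,7,0.3],[4.5,0,0]]]'

```text
time: 14.02
position: [0.5772, 0.1953, 0.1136]
tool_rot: [-117.7, 89.8, 110.2]
force: [-4.7, 10.2, 5.1]
grip_width: 0.186
```

```bash
python3 -c "
from h import *
arc(48,[])"
```

```text
ang 48.865865538487434 r 0.09072233221455349 z 0.11364247202246036 jaw -42.07401915563351 t 14.0167 w 17.08262937741683 F [-4.685  10.1586  5.0643]
```

Call:
step_arm --rows '[[[0,1.6,0.3],[1,0,0]],[[0,3.1,0.4],[2,0,0]],[[0,3.1,0.4],[2,0,0]]]'

```text
time: 14.27
position: [0.577, 0.1951, 0.1135]
tool_rot: [-95.3, 89.5, 130.7]
force: [-11.7, 16.9, 8.9]
grip_width: 0.187
```

Call:
step_arm --rows '[[[0,1.6,0.3],[1,0,0]],[[0,3.1,0.4],[2,0,0]],[[0,3.1,0.4],[2,0,0]]]'

```text
time: 14.52
position: [0.5767, 0.1948, 0.1134]
tool_rot: [-87.5, 89.2, 136.5]
force: [-18.3, 24.6, 10.9]
grip_width: 0.191
```

```bash
python3 -c "
from h import *
arc(48,[])"
```

```text
ang 48.83983830455962 r 0.09000628383878896 z 0.11343788730418247 jaw -45.97709837603795 t 14.5167 w 17.577561382574395 F [-18.2732  24.5866  10.9226]
```

The lever stopped dead at 48.8° with the force climbing to about 30 N. It has travelled 63.5° (1.11 rad), which matches the stop at 1.25 if it started near 0.14. I'll relax, release and lift off.

Call:
step_arm --rows '[[[0,-2.5,0],[-1,0,0]],[[0,-4.5,0],[-2,0,0]],[[0,-4.5,0],[-2,0,0]]]'

```text
time: 14.77
position: [0.5768, 0.195, 0.1135]
tool_rot: [-102.8, 89.7, 123.2]
force: [-7.4, 13.8, 6.0]
grip_width: 0.19
```

Call:
step_arm --rows '[[[0,0,0],[0,0,0]],[[0,0,0],[0,0,0]],[[0,0,0],[0,0,0]],[[0,0,0],[0,0,0]],[[0,0,0],[0,0,0]],[[0,0,0],[0,0,0]]]' --grip 0

```text
time: 15.27
position: [0.579, 0.1909, 0.113]
tool_rot: [-2.7, 90.0, -136.7]
force: [0.7, -0.9, 0.3]
grip_width: 0.496
```

Call:
step_arm --rows '[[[-10,0,0],[0,0,0]],[[-25,0,0],[0,0,0]],[[-45,0,0],[0,0,0]],[[-65,0,0],[0,0,0]],[[-85,0,0],[0,0,0]],[[-105,0,0],[0,0,0]],[[-120,0,20],[0,0,0]],[[-130,-35,40],[0,0,0]],[[-130,-70,40],[0,0,0]],[[-130,-100,40],[0,0,0]]]'

```text
time: 16.1
position: [0.4781, 0.232, 0.245]
tool_rot: [156.0, 89.9, 21.8]
force: [0.1, -0.1, 1.2]
grip_width: 0.499
```

```bash
python3 - <<'E'
from h import *
import cv2
P,R,o=pose();print(P,o["time"],o["grip_width"]*92,o["force"])
a,da=read_camera("scene");b,db=read_camera("side")
z=lambda im,x,y:cv2.convertScaleAbs(cv2.resize(im[y:y+150,x:x+100],(400,600),interpolation=cv2.INTER_CUBIC),alpha=1.5,beta=15)
cv2.imwrite("pics/end.png",np.hstack([z(a,360,150),z(b,230,160)]))
E
```

```text
[0.4781 0.232  0.245 ] 16.1 45.876074249984185 [ 0.0968 -0.0888  1.2058]
```

View pics/end.png

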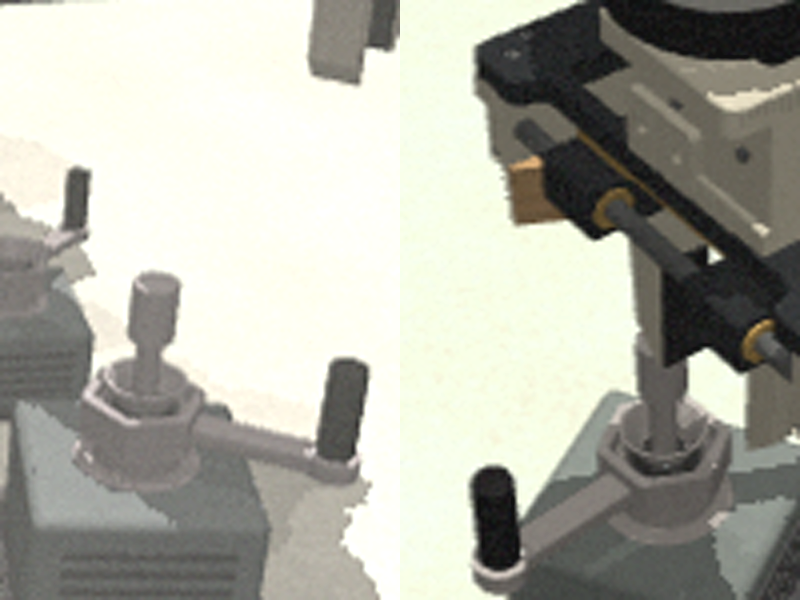

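Call:
step_arm --rows '[[[0,0,20],[0,0,0]],[[0,0,50],[0,0,0]],[[0,-20,80],[0,0,0]],[[0,-50,80],[0,0,0]],[[0,-80,80],[0,0,0]],[[0,-80,80],[0,0,0]]]'

```text
time: 16.7
position: [0.3636, 0.2316, 0.244]
tool_rot: [-121.1, 89.9, 104.9]
force: [-0.5, 0.2, 0.2]
grip_width: 0.498
```

```bash
python3 - <<'E'
from h import *
import cv2
P,R,o=pose();print(P,o["time"],o["force"])
g=tri({"scene":(445.9,249.5),"side":(253.9,246.25)})
v=g[0][:2]-M;print(g,np.degrees(np.arctan2(v[1],v[0])),np.linalg.norm(v))
a,da=read_camera("scene");b,db=read_camera("side")
z=lambda im,x,y:cv2.convertScaleAbs(cv2.resize(im[y:y+150,x:x+100],(400,600),interpolation=cv2.INTER_CUBIC),alpha=1.5,beta=15)
cv2.imwrite("pics/end2.png",np.hstack([z(a,360,150),z(b,230,160)]))
E
```

```text
[0.3636 0.2316 0.244 ] 16.7 [-0.4975  0.2094  0.225 ]
(array([0.5975, 0.1601, 0.1598]), [np.float64(0.02136003080850955), np.float64(0.02136003080850941)]) 22.46102799930318 0.08651559369194572
```

View pics/end2.png

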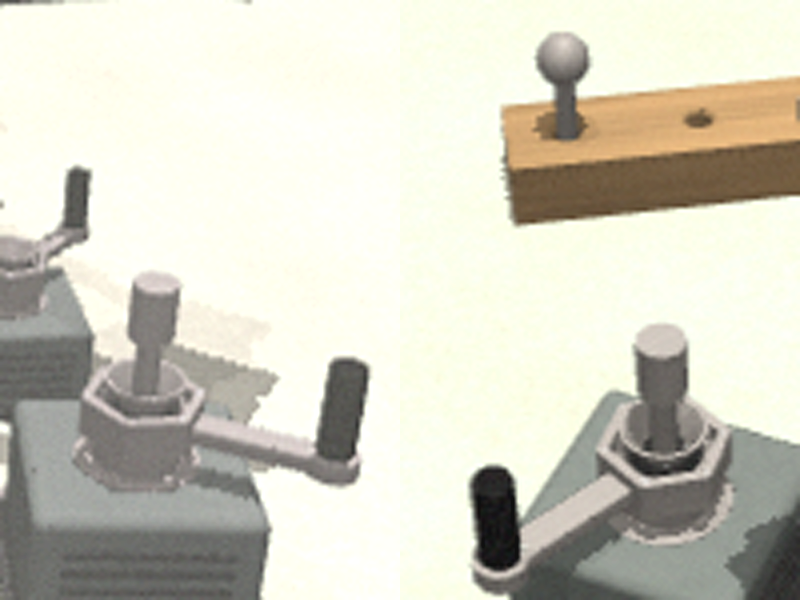

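The view is clear: the burr stands upright in the collet and the lever is swung away. I misconverted one side row in that check (it should be 286.2), so I'll redo it and add a lean check.

```bash
python3 - <<'E'
from h import *
g=tri({"scene":(445.9,249.5),"side":(253.9,286.25)});v=g[0][:2]-M;print(g,np.degrees(np.arctan2(v[1],v[0])),np.linalg.norm(v))
t=tri({"scene":(399.1,220.9),"side":(295.2,245.3)});print(t)
# where a vertical axis through the top would appear 42 mm lower (shank just above the mouth)
for n in("scene","side"):
    c=get_calibration(n);k=np.linalg.inv(c["T"])@np.r_[t[0]-[0,0,.042],1];print(n,c["cx"]+c["fx"]*k[0]/k[2],c["cy"]+c["fy"]*k[1]/k[2])
E
```

```text
(array([0.5747, 0.1957, 0.1261]), [np.float64(0.0003666871257693399), np.float64(0.00036668712576941353)]) 50.18553620333025 0.08938034744972172
(array([0.5184, 0.1263, 0.1617]), [np.float64(0.0001504054329112277), np.float64(0.0001504054329111532)])
scene 396.8779344880252 241.02302215177383
side 295.7452918925262 263.16246884676525
```

```bash
python3 -c "
from plant import *
print(sign_off())"
```

```text
the job is handed in; nothing more can be done
None
```

The flat-ended burr is in the collet of the larger spindle, fully home and upright, and the lever has been swung clockwise to its stop. The job is handed in, at about 17 s on the robot's clock, with the arm clear of everything.

- **Seating:** after release, the top of the burr's head measured 50.3 mm above the collet mouth (nominal 50). Before that, the wrist reading had suggested it might be about 3 mm short of the floor, which I put down to calibration error.
- **Upright:** the shank lies under the head's top centre to within a pixel in both camera views after tightening.
- **Lever:** it stopped dead after about 63.5° by the arm, or 62.4° by the cameras. The tangential push was then about 30 N with no further movement, so I took this as the hard stop. That fits a nut angle of about 1.25 rad, but only if the nut started near 0.14, which I could not measure directly.
- **Check that disagreed:** one lever-position check came out wrong because I misread a pixel row. Redone, the two camera views agreed to 0.4 mm, with the lever at 50.2° against 48.8° from the arm.

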